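Clamp the drain pipe in the V-block cradle

ROBOT

A 7-joint arm with a two-finger parallel gripper is mounted at the origin on the work surface. World frame = base frame: x ahead of the robot, y to its left, z up, the work surface at z = 0. Lengths are in m, angles in rad, forces in N, time in s.
With the tool pointing down it reaches from about 0.4 to 0.85 m from the base axis. Payload 4.4 kg.
Tool frame: the origin (TCP) lies between the finger pads; the fingertips stand 14 mm ahead of it and the grasp point (between the pads) lies 5 mm behind it; x points along the fingers, z is the direction in which the jaws open and shut, and the axes are right-handed (so a half turn about x gives the same grasp; the last joint's range is limited). The gripper opens to 94 mm and grips with 3 to 60 N. Pads are 16 mm wide; open, the fingers measure 119 mm over their backs; the gripper's body (75 mm by 177 mm) begins 78 mm behind the grasp point.
Start: joints at [1.176, 0.628, 0.038, 1.517, -0.027, 0.996, -0.02], TCP at [0.21, -0.615, 0.219] pointing down, gripper open.
Joint ranges: [-3.06, 3.06], [-0.37, 2.12], [-1.25, 1.32], [0.18, 2.47], [-1.1, 4.24], [0.23, 1.98], [-2.94, 2.94]. Speed limits (rad/s): [2.57, 2.57, 3.14, 3.14, 3.14, 3.14, 3.14].

INTERFACE

Orientations are given as [roll, pitch, yaw] about the fixed x, y, z axes, in that order (R = Rz(yaw) Ry(pitch) Rx(roll)).
In Python, from cell import arm gives the robot as it stands.
- The arm moves only by the tool arm_command, never from a script. Its argument "plan" is a list of rows, each a list of 7 numbers: the turn, a rotation vector about the tool's x, y, z in degrees, then the shift along the tool's x, y, z in m, then the finger opening in m, from 0 to 0.094. A call has 1 to 20 rows; each row shifts and turns the commanded pose from where the row before left it, along the tool's axes as they then stand; what a row does not reach is not made up. A row lasts 1/8 s, in which the tool goes at most 62.5 mm and 10.7 degrees, less where a joint would pass 70% of its speed; a pose out of reach is approached as far as the arm can. A call with a gripper value outside its range is refused whole. The fingers move at their own pace and stop on an object; "newtons" is the grip in N (left out, the last holds). Time passes only in rows, so rows that do not move let the fingers close. It gives the time, the measured TCP pose, the force and the opening at its end, in the units of the state.
- arm.get_obs(): the state, without advancing time (a new reading comes with each control period).
- arm.capture(name): name is "scene" or "top"; returns a dict with "pixels" (480x640x3 uint8, red, green, blue), "fov_y" (degrees; the focal length in pixels is half the picture's height over the tangent of half this angle, whatever the lens; pixels are square), "cx", "cy" (the principal point, pixels), "pose" (4x4, takes a point from camera to world coordinates). Camera axes: x right, y down, z forward; pixel columns grow to the right and rows downward; lengths in m; the calibration is good to about 2 mm. A picture is of the moment at which its call begins. There is no depth.
- arm.hand_in(): hands the job in, once; it reports no verdict.
The state is a dict: "t": time; "joint_positions": joint angles; "dq": joint speeds; "joint_torque": joint torques, N m; "eef_pos": TCP position; "eef_rot": TCP orientation; "ft_force": force on the tool from outside, world axes, zero at the start; "moment": the same for the moment, N m; "grip_width": finger opening in m.
Only numpy, scipy, OpenCV 4.12 (cv2) and the standard library are available. Lean on these libraries where they do the work, as an engineer would, in place of code of your own. Each camera call takes 0.05 s, during which the arm holds its last target. There are 200 camera calls.

TASK

Lift the chrome drain pipe from its grey rest, lay it gently in the two V-blocks of the blue cradle so that it centres, and slide it along until its end rests against the orange stop. Then, with the pipe let go, swing the steel strap over it by its red knob and press down until its rubber foot bears on the pipe with about 9 N (the thin pipe dents if squeezed much harder), and leave it clamped. Do not ram the pipe into the cradle or its stop, and leave the other things on the counter where they are.

Things in the scene. Friction and masses are not known exactly. Their poses are not given: they have to be found in the camera images.
- pipe: loose straight chrome pipe, 170 mm long, 32 mm outside diameter, 0.14 to 0.24 kg. Origin at its middle on its axis; x runs along the pipe (both ends alike, 85 mm from the origin); it may be rolled about x. It starts lying on the grey rest, axis 34 mm above the counter
- pipe_center (a point): the pipe's middle, on its axis
- rest: fixed grey plastic pipe rest, base 110 x 66 mm and 6 mm thick; two short V saddles centred 42 mm either side of the middle (each 20 mm long along x, tops 24 mm above the counter, 56 mm wide over all) leave 64 mm of the pipe's middle free for fingers. Origin under its middle; x along the pipe
- cradle: fixed blue cradle: base 190 mm (x) by 100 mm (y -62 to +38), 10 mm thick, with two aluminium 90-degree V-blocks centred at x = -45 and +45 mm (each 24 mm long, top edges 39 mm above the counter, 56 mm wide over all); the 66 mm between them is free for fingers. Stop at the +x end; the -x end is open, so the pipe can be pushed from there (it drags with up to 3 N). Origin under its middle, on the counter
- vblocks: the pair of V-blocks, fixed on the cradle; origin and axes are the cradle's
- cradle_axis (a point): point midway between the V-blocks on the axis of a seated pipe, 40 mm above the counter; the seated pipe's axis runs along the cradle's x through it
- stop: fixed orange end plate at the cradle's +x end, 44 mm wide, top 60 mm above the counter. Origin on the face that the pipe meets (it looks to the cradle's -x), mid-width, 8 mm above the counter; the face is at cradle x = +87 mm, so a pipe that is home has its middle at cradle x = +2 mm
- strap: steel strap, 20 mm wide (x), 5 mm thick, reaching 98 mm from its hinge; a red knob on the outer face. Origin on the hinge line, mid-width; y points along the strap, z out of the knob's face (up when closed). Angle 0 = level with y along the cradle's +y. It starts tipped back, 1.8 to 2.2 rad from level, leaning away from the V-blocks, and turns about the cradle's x from 2.35 to -0.3 rad
- strap_hinge (a point): the strap's hinge, on a post 14 mm thick on the cradle's -y side: at cradle x = +45, y = -42, z = 72 mm, hinge line along x. Stiff: it stays where it is left, turns at about 0.7 N m (about 8 N at the knob while it moves, some 5 N once you pause), and so keeps the foot pressed on the pipe after you let go
- strap_knob (a point): centre of the domed top of the red knob (20 mm across, 12.5 mm high) near the strap's free end: 84 mm along the strap's y from the hinge and 15 mm out along its z; the place to push, with closed fingers. Once the foot is on the pipe, each N at the foot adds 0.5 N at the knob and each mm at the foot takes 2 mm at the knob
- strap_foot (a point): nominal underside of the strap's rubber foot (18 mm across), 42 mm from the hinge, 19.5 mm below the strap. The foot is sprung: 4 N per mm from zero, 7 mm travel; 9 N is 2.2 mm. Its set screw stands up to 6 mm higher or lower than nominal, unknown: this point does not show it. It first meets a seated pipe with the strap 0.24 rad above level to 0.07 below
- broom: bystander: yellow plastic hand broom with pale bristles, 205 x 55 mm, 29 mm high, lying flat; origin at the middle of its underside
- pie_tin: bystander: aluminium pie tin, 170 mm across, 28 mm high; origin at the centre of its underside
- bowl: bystander: blue ceramic bowl, 140 mm across, 60 mm high; origin at the centre of its underside
- stopper: bystander: chrome drain stopper, 40 mm across, 34 mm high, standing; origin at the centre of its underside
- slip_nut: bystander: white plastic slip nut (ring), 42 mm across, 16 mm high; origin at the centre of its underside
- container: bystander: clear flip-top container with green clipped lid, 116 x 166 mm, 72 mm high; origin at the centre of its underside
- cleaner: bystander: blue cleaner bottle, 68 mm across, 200 mm high, standing; origin at the centre of its underside
Not all that is in view belongs to the job. Of the things that look like the cradle, the middle-sized one is meant.

How it is judged:
On the way, in this order (a step that is already met when the one before it is completed fails the run):
1. the pipe lies centred in both V-blocks, its end at the stop, let go, the strap not yet on it (y of pipe_center in the frame of cradle between -0.0025 and 0.0025 m and z of pipe_center in the frame of cradle between 0.037 and 0.0425 m and angle between the x axis of pipe and the x axis of cradle, either way round below 0.035 rad and x of pipe_center in the frame of cradle between -0.001 and 0.004 m and contact force between each of the fingers, strap and pipe below 0.2 N), for 0.2 s.
2. the strap's foot bears on the seated pipe with 4 to 14 N (y of pipe_center in the frame of cradle between -0.0025 and 0.0025 m and z of pipe_center in the frame of cradle between 0.037 and 0.0425 m and angle between the x axis of pipe and the x axis of cradle, either way round below 0.035 rad and x of pipe_center in the frame of cradle between -0.001 and 0.004 m and contact force between strap and pipe between 4 and 14 N), for 0.1 s.
At the end, for the whole second after the job is handed in: The pipe lies in both V-blocks (middle within 2.5 mm of the V's centre line sideways and 3 mm low / 2.5 mm high, within 0.035 rad of the cradle's x), its end within 3 mm of the stop, at rest and let go, and the closed strap's foot bears on it by itself with 4 to 14 N (all of step 2 and contact force between the fingers and pipe below 0.2 N and linear speed of pipe below 0.01 m/s and angular speed of strap below 0.05 rad/s); the robot touches nothing.
It fails at once if the pipe is rammed into the V-blocks (over 30 N) (contact force between pipe and vblocks above 30 N).
It fails at once if the pipe is rammed against the stop (over 20 N) (contact force between pipe and stop above 20 N).
It fails at once if the strap squeezes the pipe with more than 18 N (contact force between strap and pipe above 18 N).
It fails at once if a bystander is moved by more than 25 mm (distance of any of broom, pie_tin, bowl, stopper, slip_nut, container, cleaner from where it was at the start of the episode above 0.025 m).
It also fails if it takes over 72 s, if anything falls off the work surface, if the arm or the gripper's body presses on something with over 40 N, if the wrist force passes 120 N, or if a joint passes its speed limit or range.

## Working session

There is one attempt and no reset: what is moved stays moved. The work goes in short steps, Python scripts to look and compute and a tool call to move; the robot and the scene stay as the last step left them, time stands still between calls to the robot, and variables do not carry over. Pictures are saved under pics/ and viewed, about 8 in all and at most 12, crops included, and the job is handed in when it is done.

Besides the shell and the picture viewer there is one more tool, called after ">>>" as name(argument=value, ...) on one line, values as JSON. arm_command: Moves the arm, as the interface text tells. Its arguments: {"type":"object","properties":{"plan":{"type":"array"},"newtons":{"type":"number"}},"required":["plan"]}

```bash
ls; mkdir -p pics
cat > h.py <<'E'
import numpy as np, cv2
from scipy.spatial.transform import Rotation as R
from cell import arm
def cap(n,f):
    c=arm.capture(n); cv2.imwrite('pics/'+f+'.png',c['pixels'][:,:,::-1]); np.savez('pics/'+f,**{k:c[k] for k in('fov_y','cx','cy','pose')}); return c
def load(f): return dict(np.load('pics/'+f+'.npz'))
def ray(c,u,v):
    f=240/np.tan(np.radians(c['fov_y'])/2); d=np.array([(u-c['cx'])/f,(v-c['cy'])/f,1]); T=np.array(c['pose']); return T[:3,3],T[:3,:3]@d
def onz(c,u,v,z):
    o,d=ray(c,u,v); return o+d*(z-o[2])/d[2]
def tri(*obs):
    A=0;b=0
    for c,u,v in obs:
        o,d=ray(c,u,v); d=d/np.linalg.norm(d); P=np.eye(3)-np.outer(d,d); A=A+P; b=b+P@o
    x=np.linalg.solve(A,b); return x
def proj(c,p):
    T=np.array(c['pose']); q=T[:3,:3].T@(np.array(p)-T[:3,3]); f=240/np.tan(np.radians(c['fov_y'])/2); return np.array([c['cx']+f*q[0]/q[2],c['cy']+f*q[1]/q[2]])
E
python3 - <<'E'
from h import *
for n in('scene','top'):
    c=cap(n,n+'0'); print(n,c['fov_y'],c['cx'],c['cy'],np.round(c['pose'],3).tolist())
o=arm.get_obs(); print({k:np.round(v,4).tolist() for k,v in o.items()})
E
```

```text
pics
scene 48.26241163195001 319.28051037070975 242.21694122130697 [[-0.455, 0.597, -0.661, 1.279], [0.89, 0.292, -0.349, 0.409], [-0.016, -0.747, -0.664, 0.856], [0.0, 0.0, 0.0, 1.0]]
top 57.297407577225954 316.97397174032807 233.60887045903803 [[-0.084, -0.975, 0.205, 0.279], [-0.996, 0.082, -0.019, 0.003], [0.002, -0.206, -0.979, 1.154], [0.0, 0.0, 0.0, 1.0]]
{'t': 0.1, 'joint_positions': [1.1762, 0.6292, 0.0384, 1.5183, -0.027, 0.9963, -0.02], 'dq': [0.001, -0.002, 0.0001, -0.0024, 0.0014, -0.0001, -0.0001], 'joint_torque': [0.0038, -55.0785, 1.1481, -18.7116, -0.052, 0.0192, 0.0], 'eef_pos': [0.2097, -0.6146, 0.2187], 'eef_rot': [-3.1308, 1.5691, 1.9104], 'ft_force': [-1.0596, -0.2863, 0.2376], 'moment': [0.0038, 0.0197, 0.0116], 'grip_width': 0.0939}
```

View pics/scene0.png

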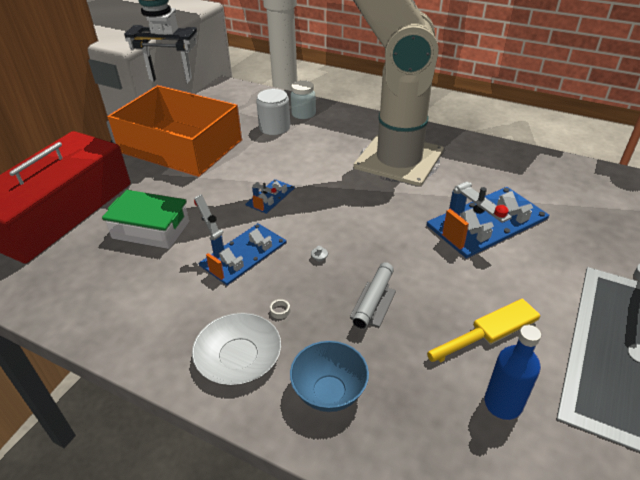

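View pics/top0.png

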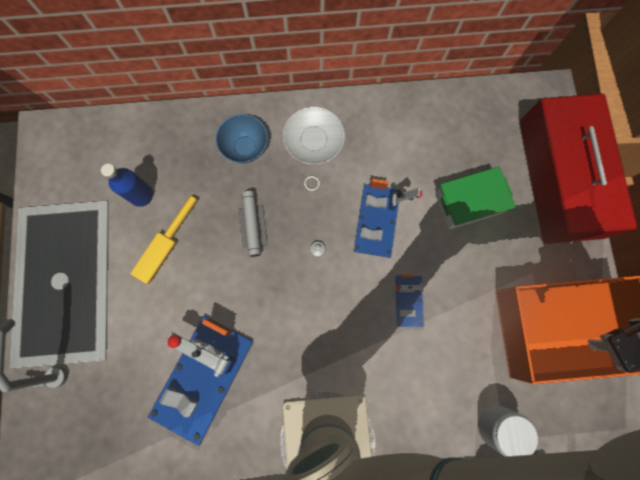

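The scene view shows the middle cradle near (243,253) with its orange stop at (214,266), and the pipe at (374,296). In the top view the cradle is near (377,222) and the pipe near (251,222). I'll enlarge both next.

Run:
```python
import cv2
t=cv2.imread('pics/top0.png'); s=cv2.imread('pics/scene0.png')
# top crop x 235..435, y 170..270 ->x4 ; scene crop x190..400 y 185..340 -> 
cv2.imwrite('pics/tc.png',cv2.resize(t[165:270,235:435],None,fx=4,fy=4,interpolation=cv2.INTER_CUBIC))
cv2.imwrite('pics/sc.png',cv2.resize(s[190:340,195:395],None,fx=4,fy=4,interpolation=cv2.INTER_CUBIC))
```

```text
(no output)
```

View pics/tc.png

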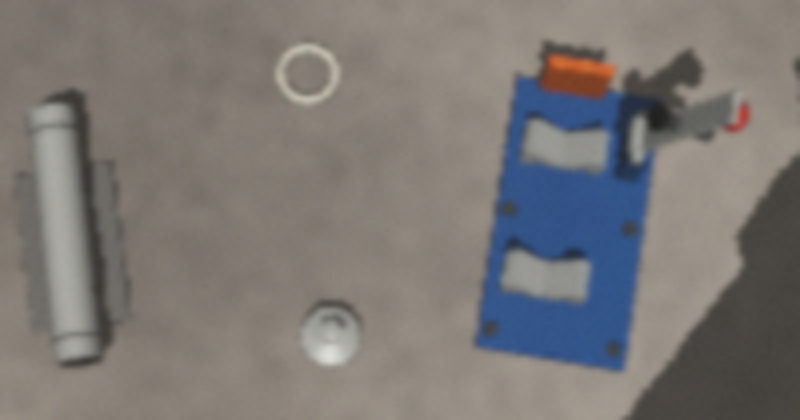

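View pics/sc.png

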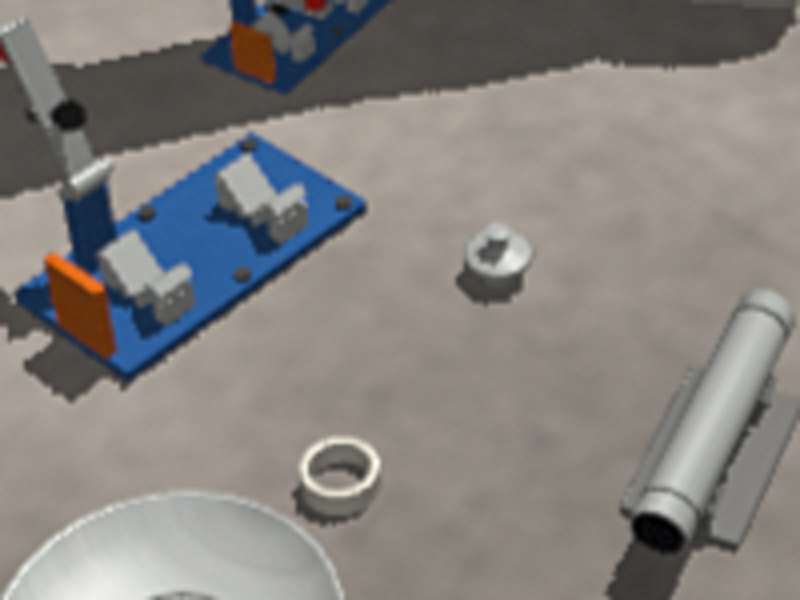

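```bash
cat > fit.py <<'E'
from h import *
from scipy.optimize import least_squares
T=load('top0');S=load('scene0')
tu=lambda U,V:((U+.5)/4-.5+235,(V+.5)/4-.5+165)
su=lambda U,V:((U+.5)/4-.5+195,(V+.5)/4-.5+190)
B={'pp':(.095,.038,.01),'mp':(-.095,.038,.01),'mm':(-.095,-.062,.01),'pm':(.095,-.062,.01)}
obs=[(T,B['pp'],tu(517,75)),(T,B['mp'],tu(475,347)),(T,B['mm'],tu(624,370)),
 (S,B['mm'],su(253,134)),(S,B['mp'],su(366,208)),(S,B['pp'],su(128,373)),(S,B['pm'],su(18,295))]
def fit(obs,free):
    def w(p,q):
        c,s=np.cos(p[2]),np.sin(p[2]); return np.array([p[0]+c*q[0]-s*q[1],p[1]+s*q[0]+c*q[1],q[2]+(p[3] if free else 0)])
    f=lambda p:np.concatenate([proj(c,w(p,q))-uv for c,q,uv in obs])
    r=least_squares(f,[.65,-.1,0,0][:4 if free else 3],x_scale=.01); return r.x,r.fun.reshape(-1,2).round(2)
def W(p,q):
    c,s=np.cos(p[2]),np.sin(p[2]); return np.array([p[0]+c*q[0]-s*q[1],p[1]+s*q[0]+c*q[1],q[2]])
if __name__=='__main__':
    for n,o in(('both',obs),('top',obs[:3]),('scene',obs[3:])):
        for fr in(0,1):
            x,r=fit(o,fr);print(n,fr,x.round(4),r.tolist() if n=='both' else '')
    x,_=fit(obs,0)
    # stop & vblock check
    for n,q in(('stopTL',(.087,-.022,.06)),('stopTR',(.087,.022,.06)),('vb',(-.057,.028,.039)),('vb',(-.033,-.028,.039)),('vb',(.033,.028,.039)),('vb',(.057,-.028,.039)),('hinge',(.045,-.042,.072))):
        a=proj(T,W(x,q));b=proj(S,W(x,q));print(n,((a-[235,165])*4+1.5).round(),((b-[195,190])*4+1.5).round())
    # pipe ends (silhouette corners, top view & scene view)
    for e,tt,ss in(('far',[(28,112),(72,106)],[(637,505),(692,541)]),('near',[(57,361),(104,352)],[(752,292),(793,318)])):
        a=np.mean([tu(*k) for k in tt],0);b=np.mean([su(*k) for k in ss],0)
        print(e,tri((T,*a),(S,*b)).round(4),onz(T,*a,.034).round(4),onz(S,*b,.034).round(4))
E
python3 fit.py
```

```text
both 0 [ 0.5467 -0.1699 -0.252 ] [[-0.49, -0.12], [-0.47, -0.36], [-0.16, 0.16], [0.06, -0.37], [0.71, -1.6], [-0.01, 0.68], [-1.41, -0.35]]
both 1 [ 0.546  -0.1707 -0.2541 -0.0022] [[-0.19, 0.32], [-0.29, -0.05], [-0.06, 0.54], [0.1, 0.08], [0.65, -1.12], [-0.09, 1.05], [-1.37, -0.01]]
top 0 [ 0.5463 -0.1709 -0.252 ] 
top 1 [ 0.5469 -0.1713 -0.252  -0.0028] 
scene 0 [ 0.5474 -0.169  -0.2552] 
scene 1 [ 0.5293 -0.1838 -0.2609 -0.0216] 
stopTL [612.  76.] [ 55. 253.]
stopTR [546.  66.] [107. 289.]
vb [501. 284.] [308. 190.]
vb [592. 262.] [212. 170.]
vb [521. 152.] [193. 270.]
vb [610. 131.] [ 95. 248.]
hinge [637. 137.] [ 87. 183.]
far [0.6393 0.1574 0.0418] [0.6424 0.1571 0.034 ] [0.6325 0.1565 0.034 ]
near [0.4724 0.1473 0.0409] [0.4744 0.1461 0.034 ] [0.4646 0.1472 0.034 ]
```

The cradle fits at about (0.547, -0.170) with yaw -0.2525. The pipe's middle is about (0.555, 0.152) with yaw 0.06, and the two views agree on its height to about 1 mm. I'll grip 16 mm robot-side of the middle so the gripper body stays clear of the tipped-back strap.

```bash
cat > go.py <<'E'
from h import *
# relative move from current tool pose to TCP target with jaw axis yaw a (tool x down)
def rel(p,a):
    o=arm.get_obs(); R0=R.from_euler('xyz',o['eef_rot'])
    best=None
    for s in(1,-1):
        z=s*np.array([-np.sin(a),np.cos(a),0]); x=np.array([0,0,-1.]); y=np.cross(z,x)
        Rt=R.from_matrix(np.c_[x,y,z]); rv=(R0.inv()*Rt).as_rotvec(degrees=True)
        q7=o['joint_positions'][6]
        print('turn',rv.round(2),'shift before-turn axes',R0.inv().apply(np.array(p)-o['eef_pos']).round(4),'after-turn axes',Rt.inv().apply(np.array(p)-o['eef_pos']).round(4))
    print('q',o['joint_positions'].round(3),'pos',np.round(o['eef_pos'],4),'F',np.round(o['ft_force'],2),'g',o['grip_width'],'t',o['t'])
E
python3 - <<'E'
from go import *
print(R.from_euler('xyz',arm.get_obs()['eef_rot']).as_matrix().round(3))
rel([.539,.151,.2],.06)
E
```

```text
[[-0.001  0.946  0.323]
 [ 0.002  0.323 -0.946]
 [-1.    -0.    -0.002]]
turn [-1.646e+02 -2.000e-02 -1.400e-01] shift before-turn axes [ 0.0197  0.5589 -0.6182] after-turn axes [ 0.0187 -0.3746  0.7445]
turn [ 1.54e+01 -1.00e-01  1.00e-02] shift before-turn axes [ 0.0197  0.5589 -0.6182] after-turn axes [ 0.0187  0.3746 -0.7445]
q [ 1.176  0.629  0.038  1.518 -0.027  0.996 -0.02 ] pos [ 0.2097 -0.6146  0.2187] F [-1.06 -0.29  0.24] g 0.09389228049407015 t 0.1
```

>>> arm_command(plan=[[7.7,0,0,0,0,0,0.07],[7.7,0,0,0,0,0,0.07],[0,0,0,0.019,0.045,-0.02,0.07],[0,0,0,0,0.045,-0.03,0.07],[0,0,0,0,0.045,-0.03,0.07],[0,0,0,0,0.04,-0.03,0.07],[0,0,0,0,0.03,-0.05,0.07],[0,0,0,0,0.03,-0.05,0.07],[0,0,0,0,0.03,-0.05,0.07],[0,0,0,0,0.03,-0.05,0.07],[0,0,0,0,0.02,-0.055,0.07],[0,0,0,0,0.02,-0.055,0.07],[0,0,0,0,0.02,-0.055,0.07],[0,0,0,0,0.02,-0.055,0.07],[0,0,0,0,0,-0.055,0.07],[0,0,0,0,0,-0.055,0.07],[0,0,0,0,0,-0.055,0.07],[0,0,0,0,0,-0.055,0.07],[0,0,0,0,0,-0.02,0.07],[0,0,0,0,0,0,0.07]])

```text
t: 2.6
eef_pos: [0.5377, 0.1768, 0.2001]
eef_rot: [-1.15, 1.57, -2.658]
ft_force: [0.7, -0.1, -0.9]
grip_width: 0.07
```

Run:
```python
from go import *
rel([.539,.151,.029],.06)
```

```text
turn [-1.7985e+02 -6.0000e-02  3.0000e-02] shift before-turn axes [ 0.1711 -0.0002  0.0257] after-turn axes [ 0.1711  0.0002 -0.0258]
turn [0.15 0.02 0.04] shift before-turn axes [ 0.1711 -0.0002  0.0257] after-turn axes [ 0.1711 -0.0002  0.0258]
q [-0.447  0.533  0.12   1.78  -0.082  0.834 -1.796] pos [0.5377 0.1768 0.2001] F [ 0.72 -0.13 -0.87] g 0.07003490914350209 t 2.6
```

>>> arm_command(plan=[[0,0,0,0,0,0.0258,0.07],[0,0,0,0.04,0,0,0.07],[0,0,0,0.04,0,0,0.07],[0,0,0,0.03,0,0,0.07],[0,0,0,0.03,0,0,0.07],[0,0,0,0.02,0,0,0.07],[0,0,0,0.011,0,0,0.07],[0,0,0,0,0,0,0.07]])

```text
t: 3.6
eef_pos: [0.5396, 0.1483, 0.0291]
eef_rot: [-0.685, 1.569, -2.198]
ft_force: [-0.2, 0.8, 0.3]
grip_width: 0.0696
```

Run:
```python
from go import *
rel([.539,.151,.029],.06)
import cv2
s=cap('scene','s1')['pixels'][:,:,::-1];t=cap('top','t1')['pixels'][:,:,::-1]
a=cv2.resize(s[220:360,310:450],(400,400),interpolation=2);b=cv2.resize(t[150:290,190:330],(400,400),interpolation=2)
cv2.imwrite('pics/c1.png',np.hstack([a,b]))
```

```text
turn [ 1.7988e+02  9.0000e-02 -1.1000e-01] shift before-turn axes [ 0.0001 -0.0004 -0.0027] after-turn axes [0.0001 0.0004 0.0027]
turn [-0.12  0.07  0.06] shift before-turn axes [ 0.0001 -0.0004 -0.0027] after-turn axes [ 0.0001 -0.0004 -0.0027]
q [-0.367  0.78   0.075  1.913 -0.118  0.454 -1.721] pos [0.5396 0.1483 0.0291] F [-0.24  0.76  0.33] g 0.0696052815049304 t 3.6
```

View pics/c1.png

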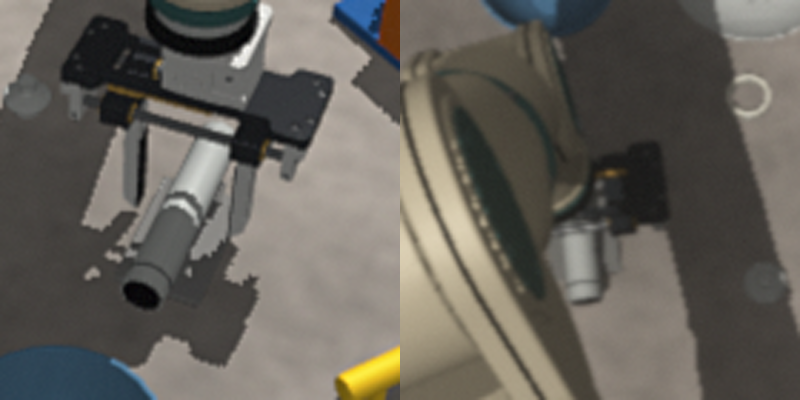

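The fingers straddle the pipe: in the left panel they stand at (135,165) and (243,195), with the pipe running between them. Next I centre the tool and close at moderate force.

>>> arm_command(plan=[[0,0,0,0,0,-0.0027,0.06],[0,0,0,0,0,0,0.02],[0,0,0,0,0,0,0.02],[0,0,0,0,0,0,0.02],[0,0,0,0,0,0,0.02],[0,0,0,0,0,0,0.02]], newtons=12)

```text
t: 4.45
eef_pos: [0.5397, 0.1505, 0.0296]
eef_rot: [-0.036, 1.568, -1.549]
ft_force: [0.3, -5.8, 3.0]
grip_width: 0.0316
```

>>> arm_command(plan=[[0,0,0,-0.004,0,0,0.02],[0,0,0,-0.006,0,0,0.02],[0,0,0,-0.03,0,0,0.02],[0,0,0,-0.04,0,0,0.02],[0,0,0,-0.05,0,0,0.02],[0,0,0,-0.05,0,0,0.02],[0,0,0,0,0,0,0.02],[0,0,0,0,0,0,0.02]], newtons=25)

```text
t: 5.45
eef_pos: [0.5384, 0.1532, 0.2089]
eef_rot: [-1.727, 1.569, 3.046]
ft_force: [0.0, 0.3, -3.3]
grip_width: 0.0319
```

Run:
```python
from go import *
import cv2
P=np.array([.5468,-.1700,0]);a=-.2525
g=P+np.array([np.cos(a),np.sin(a),0])*(-.022)   # grasp at cradle x=-22 (pipe mid -6)
rel([g[0],g[1],.21],a)
s=cap('scene','s2')['pixels'][:,:,::-1];t=cap('top','t2')['pixels'][:,:,::-1]
cv2.imwrite('pics/c2.png',np.hstack([cv2.resize(s[150:350,290:490],(400,400),interpolation=2),cv2.resize(t[130:330,170:370],(400,400),interpolation=2)]))
```

```text
turn [-1.6205e+02 -1.2000e-01  0.0000e+00] shift before-turn axes [-0.0011 -0.0322  0.3164] after-turn axes [-0.0011 -0.0668 -0.3109]
turn [17.95  0.    0.08] shift before-turn axes [-0.0011 -0.0322  0.3164] after-turn axes [-0.0011  0.0668  0.3109]
q [-0.411  0.514  0.126  1.787 -0.083  0.847 -1.756] pos [0.5384 0.1532 0.2089] F [ 0.04  0.26 -3.32] g 0.03187492137975291 t 5.45
```

View pics/c2.png

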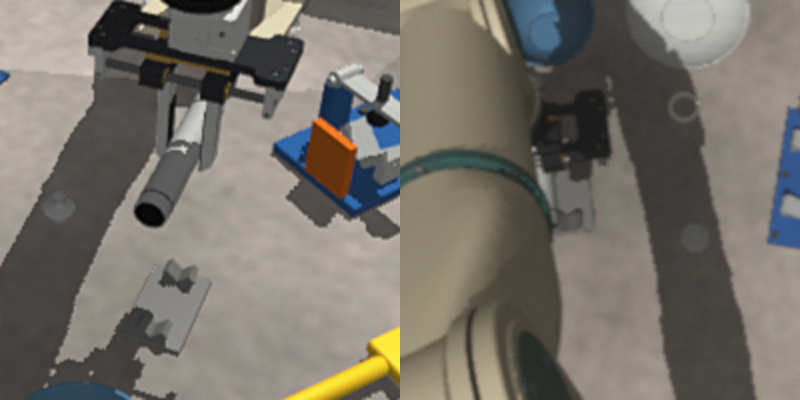

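The pipe is lifted: its near open end is at scene pixel about (365.5,257) and the rest is empty. I'll work out the grasp offset and pitch from that, and move over the cradle.

Run:
```python
from go import *
o,d=ray(load('s2'),365.5,257); ob=arm.get_obs(); p=np.array(ob['eef_pos'])
z=R.from_euler('xyz',ob['eef_rot']).as_matrix()[:,2]; z=z/np.linalg.norm(z)
s=((p-o)@z)/(d@z); e=o+d*s-p; print('end rel grasp',e.round(4), 'along',np.hypot(e[0],e[1]).round(4))
```

```text
end rel grasp [ 0.0933  0.0056 -0.0018] along 0.0935
```

>>> arm_command(plan=[[9,0,0,0,0,0,0.02],[8.9,0,0,0,0,0,0.02],[0,0,0,0,0.006,0.03,0.02],[0,0,0,0,0.01,0.045,0.02],[0,0,0,0,0.01,0.045,0.02],[0,0,0,0,0.01,0.045,0.02],[0,0,0,0,0.01,0.045,0.02],[0,0,0,0,0.01,0.045,0.02],[0,0,0,0,0.01,0.035,0.02],[0,0,0,0,0,0.02,0.02],[0,0,0,0,0,0,0.02],[0,0,0,0,0,0,0.02]])

```text
t: 7.05
eef_pos: [0.526, -0.1615, 0.209]
eef_rot: [-2.431, 1.569, 2.031]
ft_force: [-0.1, 0.3, -1.7]
grip_width: 0.0311
```

Run:
```python
from go import *
import cv2
P=np.array([.5468,-.1700,0]);a=-.2525
g=P+np.array([np.cos(a),np.sin(a),0])*(-.022)
rel([g[0],g[1],.15],a)
s=cap('scene','s3')['pixels'][:,:,::-1];t=cap('top','t3')['pixels'][:,:,::-1]
cv2.imwrite('pics/c3.png',np.hstack([cv2.resize(s[130:330,140:340],(400,400),interpolation=2),cv2.resize(t[120:320,280:480],(400,400),interpolation=2)]))
```

```text
turn [-1.7986e+02 -1.2000e-01 -1.3000e-01] shift before-turn axes [0.059  0.0004 0.0031] after-turn axes [ 0.059  -0.0003 -0.003 ]
turn [ 0.14 -0.09  0.07] shift before-turn axes [0.059  0.0004 0.0031] after-turn axes [0.059  0.0003 0.003 ]
q [ 0.102  0.506  0.218  1.814 -0.144  0.838 -1.431] pos [ 0.526  -0.1615  0.209 ] F [-0.06  0.34 -1.66] g 0.03111448518296713 t 7.05
```

View pics/c3.png

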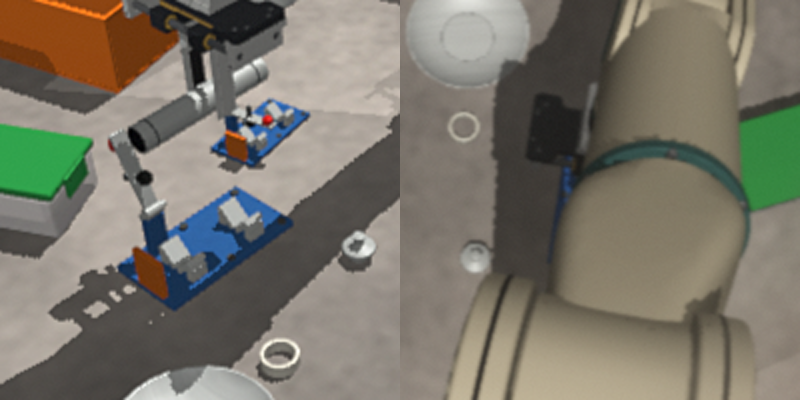

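The pipe is held above the cradle: its stop-side end is at c3-left (140,137), with the strap tipped back behind it. I'll zoom in for an accurate check of pitch and offset.

```bash
python3 -c "
import cv2
s=cv2.imread('pics/s3.png');cv2.imwrite('pics/c4.png',cv2.resize(s[145:220,195:295],None,fx=8,fy=8,interpolation=cv2.INTER_CUBIC))"
```

```text
(no output)
```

View pics/c4.png

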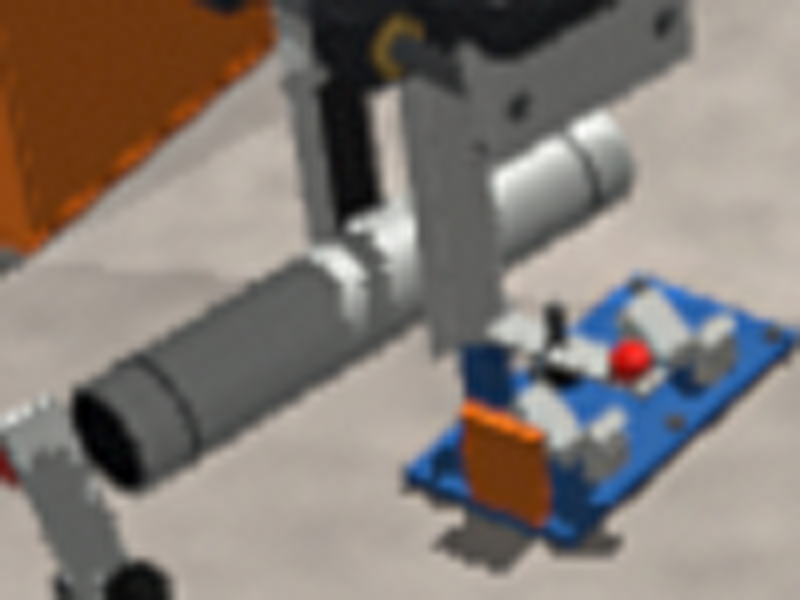

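Run:
```python
from go import *
c=load('s3'); ob=arm.get_obs(); p=np.array(ob['eef_pos']); Rm=R.from_euler('xyz',ob['eef_rot']).as_matrix(); print(p.round(4))
z=Rm[:,2]; y=Rm[:,1]; E=[]
for u,v in((108,440),(607,157)):
    o,d=ray(c,(u+.5)/8-.5+195,(v+.5)/8-.5+145); s=((p-o)@z)/(d@z); e=o+d*s-p; E.append([e@y,e[2]]); print('along',round(e@y,4),'dz',round(e[2],4))
E=np.array(E);print('len',np.linalg.norm(E[0]-E[1]),'pitch',(E[0]-E[1])[1]/(E[0]-E[1])[0])
# expected pixel of level axis ends & finger tip for bias check
for al,dz in((.101,.005),(-.069,.005)): print(((proj(c,p+y*al+[0,0,dz])-[195,145])*8+3.5).round())
```

```text
[ 0.5263 -0.1616  0.2093]
along 0.1001 dz 0.0045
along -0.0742 dz 0.0001
len 0.17441197178714016 pitch 0.025394298242137067
[105. 440.]
[592. 150.]
```

Pipe level, middle about 14 mm ahead of the grasp; I lower it to about 10 mm above seat.

>>> arm_command(plan=[[0,0,0,0,0.0025,0.003,0.02],[0,0,0,0.03,0,0,0.02],[0,0,0,0.04,0,0,0.02],[0,0,0,0.04,0,0,0.02],[0,0,0,0.03,0,0,0.02],[0,0,0,0.015,0,0,0.02],[0,0,0,0.008,0,0,0.02],[0,0,0,0,0,0,0.02],[0,0,0,0,0,0,0.02]])

```text
t: 8.28
eef_pos: [0.5284, -0.1676, 0.0475]
eef_rot: [1.529, 1.569, -0.294]
ft_force: [0.2, -0.8, -2.9]
grip_width: 0.0312
```

Run:
```python
from go import *
import cv2
P=np.array([.5468,-.1700,0]);a=-.2525
g=P+np.array([np.cos(a),np.sin(a),0])*(-.020)
rel([g[0],g[1],.035],a)
s=cap('scene','s4')['pixels'][:,:,::-1]
cv2.imwrite('pics/c5.png',cv2.resize(s[190:290,185:305],None,fx=6,fy=6,interpolation=cv2.INTER_CUBIC))
```

```text
turn [-1.7999e+02  1.8000e-01  1.0000e-02] shift before-turn axes [ 0.0125 -0.0016 -0.0023] after-turn axes [0.0125 0.0016 0.0023]
turn [ 0.01  0.   -0.11] shift before-turn axes [ 0.0125 -0.0016 -0.0023] after-turn axes [ 0.0125 -0.0016 -0.0023]
q [ 0.164  0.748  0.143  1.926 -0.212  0.48  -1.366] pos [ 0.5284 -0.1676  0.0475] F [ 0.19 -0.75 -2.94] g 0.03119317974081585 t 8.275
```

View pics/c5.png

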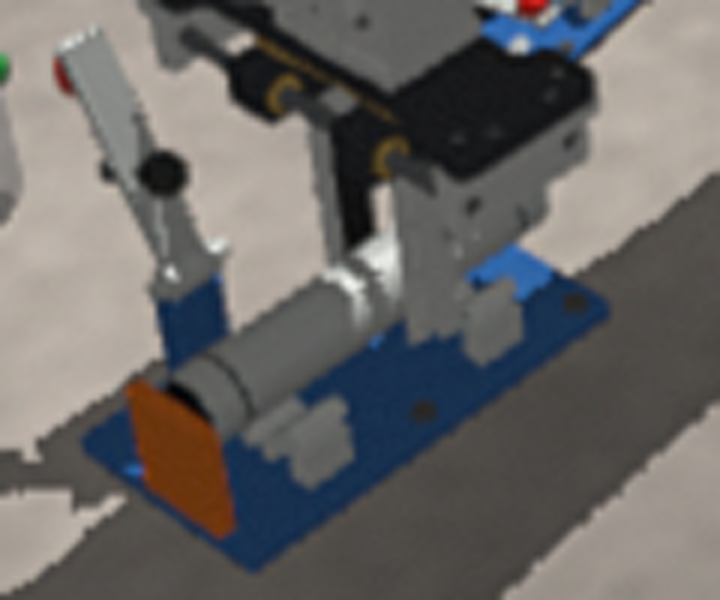

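The pipe hovers over the V-blocks, short of the orange stop (edge near (215,435)), with the fingers clear of the back block. I correct sideways and lower in small steps with a lighter grip.

>>> arm_command(plan=[[0,0,0,0,0,-0.0023,0.02],[0,0,0,0.003,0,0,0.02],[0,0,0,0.002,0,0,0.02],[0,0,0,0.002,0,0,0.02],[0,0,0,0.001,0,0,0.02],[0,0,0,0,0,0,0.02],[0,0,0,0,0,0,0.02]], newtons=8)

```text
t: 9.2
eef_pos: [0.5282, -0.1651, 0.0385]
eef_rot: [1.623, 1.571, -0.2]
ft_force: [-0.3, -1.0, -2.1]
grip_width: 0.0318
```

>>> arm_command(plan=[[0,0,0,0.001,0,0,0.02],[0,0,0,0.001,0,0,0.02],[0,0,0,0,0,0,0.02],[0,0,0,0,0,0,0.02]])

```text
t: 9.7
eef_pos: [0.5283, -0.1659, 0.0367]
eef_rot: [0.8, 1.57, -1.024]
ft_force: [-2.1, -2.9, 1.0]
grip_width: 0.0317
```

>>> arm_command(plan=[[0,0,0,0,0,0.001,0.02],[0,0,0,0.0007,0,0,0.02],[0,0,0,0,0,0,0.02],[0,0,0,0,0,0,0.02]])

```text
t: 10.2
eef_pos: [0.5282, -0.1666, 0.0361]
eef_rot: [1.091, 1.57, -0.733]
ft_force: [-1.0, -3.3, 4.6]
grip_width: 0.0319
```

>>> arm_command(plan=[[0,0,0,0,0,0.001,0.02],[0,0,0,0,0,0.0005,0.02],[0,0,0,0,0,0,0.02],[0,0,0,0,0,0,0.02]])

```text
t: 10.7
eef_pos: [0.5279, -0.167, 0.0357]
eef_rot: [2.904, 1.57, 1.082]
ft_force: [1.6, -0.5, 1.3]
grip_width: 0.0314
```

>>> arm_command(plan=[[0,0,0,0.0005,0,0,0.02],[0,0,0,0,0.001,0,0.02],[0,0,0,0,0.001,0,0.02],[0,0,0,0,0.001,0,0.02],[0,0,0,0,0,0,0.02],[0,0,0,0,0,0,0.02]], newtons=5)

```text
t: 11.45
eef_pos: [0.5282, -0.1671, 0.0352]
eef_rot: [-1.788, 1.566, 2.672]
ft_force: [-2.4, 1.1, 7.3]
grip_width: 0.0317
```

>>> arm_command(plan=[[0,0,0,-0.001,0,0,0.02],[0,0,0,0,0.001,0,0.02],[0,0,0,0,0.001,0,0.02],[0,0,0,0,0,0,0.02],[0,0,0,0,0,0,0.02]])

```text
t: 12.08
eef_pos: [0.5324, -0.1688, 0.0362]
eef_rot: [-2.528, 1.571, 1.932]
ft_force: [0.5, -0.1, -2.0]
grip_width: 0.0321
```

Run:
```python
from go import *
import cv2
rel([.5468-.014*.968,-.17+.014*.25,.035],-.2525)
s=cap('scene','s5')['pixels'][:,:,::-1]
cv2.imwrite('pics/c6.png',cv2.resize(s[190:290,185:305],None,fx=6,fy=6,interpolation=cv2.INTER_CUBIC))
```

```text
turn [-179.99   -0.     -0.  ] shift before-turn axes [ 0.0012  0.0002 -0.0024] after-turn axes [ 0.0012 -0.0002  0.0024]
turn [ 0.01 -0.    0.  ] shift before-turn axes [ 0.0012  0.0002 -0.0024] after-turn axes [ 0.0012  0.0002 -0.0024]
q [ 0.168  0.771  0.138  1.916 -0.215  0.469 -1.364] pos [ 0.5324 -0.1688  0.0362] F [ 0.48 -0.13 -2.01] g 0.032143747016490955 t 12.075
```

View pics/c6.png

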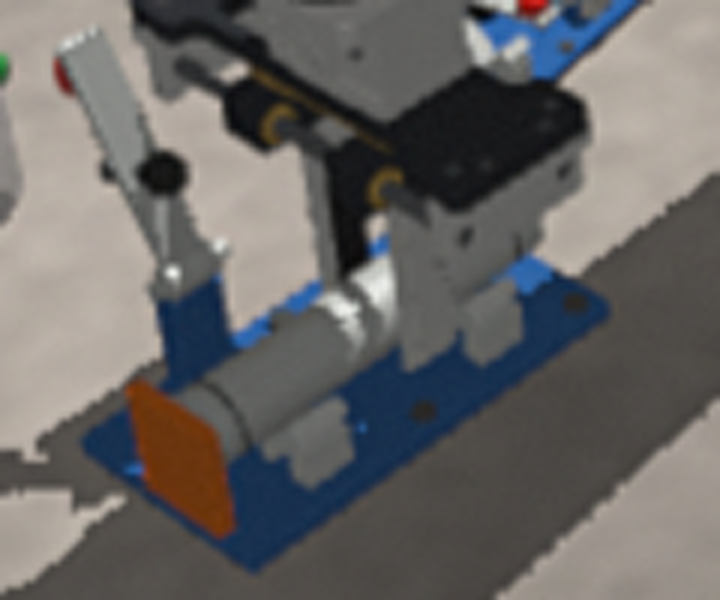

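The pipe sits down in the V-blocks, its end very near the orange stop at c6 (200,415). The forces are near zero, so I continue sliding.

>>> arm_command(plan=[[0,0,0,0,0.001,0,0.02],[0,0,0,0,0.001,0,0.02],[0,0,0,0,0,0,0.02],[0,0,0,0,0,0,0.02]])

```text
t: 12.62
eef_pos: [0.5328, -0.1688, 0.0359]
eef_rot: [-1.657, 1.568, 2.803]
ft_force: [-4.1, 2.3, -1.5]
grip_width: 0.0322
```

>>> arm_command(plan=[[0,0,0,0,0.001,0,0.02],[0,0,0,0,0,0,0.02],[0,0,0,0,0,0,0.02]])

```text
t: 13.0
eef_pos: [0.5328, -0.1688, 0.0358]
eef_rot: [-1.661, 1.566, 2.799]
ft_force: [-6.7, 2.7, -0.6]
grip_width: 0.0316
```

>>> arm_command(plan=[[0,0,0,0,-0.0015,0,0.02],[0,0,0,0,0,0,0.04],[0,0,0,0,0,0,0.05],[0,0,0,0,0,0,0.055],[0,0,0,0,0,0,0.055],[0,0,0,-0.01,0,0,0.055],[0,0,0,-0.03,0,0,0.055],[0,0,0,-0.05,-0.01,0,0.055],[0,0,0,-0.05,-0.03,0,0.055],[0,0,0,-0.02,-0.04,0,0.055],[0,0,0,0,-0.04,0,0.055],[0,0,0,0,0,0,0.0],[0,0,0,0,0,0,0.0]])

```text
t: 14.62
eef_pos: [0.4189, -0.1395, 0.1969]
eef_rot: [1.59, 1.568, -0.233]
ft_force: [0.4, -0.4, -0.2]
grip_width: 0.0383
```

Run:
```python
from go import *
import cv2
rel([.45,-.15,.2],-.2525)
s=cap('scene','s6')['pixels'][:,:,::-1]
a=cv2.resize(s[185:290,185:305],(480,420),interpolation=cv2.INTER_CUBIC)
t=cap('top','t6')['pixels'][:,:,::-1]
b=cv2.resize(t[165:270,350:430],(320,420),interpolation=cv2.INTER_CUBIC)
cv2.imwrite('pics/c7.png',np.hstack([a,b]))
```

```text
turn [-179.99    0.22   -0.  ] shift before-turn axes [-0.003   0.0328  0.0024] after-turn axes [-0.0031 -0.0327 -0.0024]
turn [ 0.01 -0.   -0.14] shift before-turn axes [-0.003   0.0328  0.0024] after-turn axes [-0.0031  0.0327  0.0024]
q [ 0.087  0.377  0.229  2.105 -0.135  0.671 -1.416] pos [ 0.4189 -0.1395  0.1969] F [ 0.35 -0.42 -0.22] g 0.03830290327311666 t 14.625
```

View pics/c7.png

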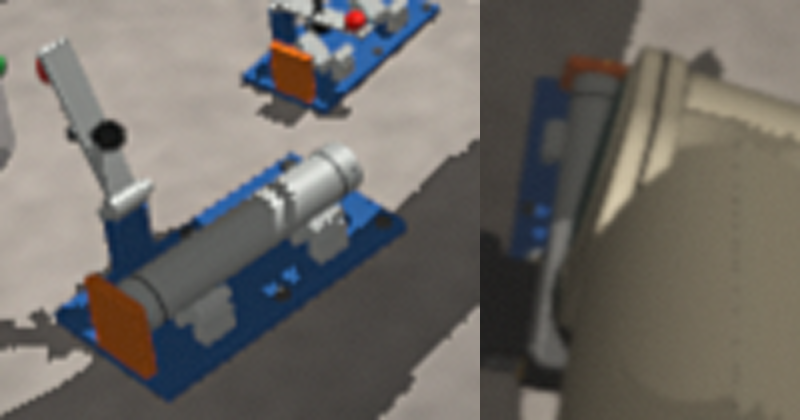

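The pipe lies in both V-blocks, end against the stop at c7 (140,310), and the strap is still tipped back with its end near (54,44). I'll estimate the strap angle and the push path, which follows the knob's arc.

```bash
cat > st.py <<'E'
from go import *
a=-.2525;ex=np.array([np.cos(a),np.sin(a),0]);n=np.array([-np.sin(a),np.cos(a),0]);k=np.array([0,0,1.])
P=np.array([.5462,-.1722,0])
H=P+.045*ex-.042*n+.072*k
def pt(th,y,z,x=0): return H+x*ex+n*(y*np.cos(th)-z*np.sin(th))+k*(y*np.sin(th)+z*np.cos(th))
def cr(p): d=np.array(p)-P; return np.array([d@ex,d@n,d[2]]).round(4)
E
python3 - <<'E'
from st import *
c=load('s6')
for th in(1.7,1.8,1.9,2.,2.1,2.2): print(th,((proj(c,pt(th,.098,0))-185)*4+1.5).round(),((proj(c,pt(th,.084,.015))-185)*4+1.5).round(),cr(pt(th,.084,.015)))
print(((proj(c,H)-185)*4+1.5).round())
o=arm.get_obs()['eef_pos'];print(cr(o))
g=P+.045*ex-.135*n+.2*k
rel(g,a)
E
```

```text
1.7 [82. 54.] [71. 68.] [ 0.045  -0.0677  0.1534]
1.8 [71. 50.] [63. 66.] [ 0.045  -0.0757  0.1504]
1.9 [61. 47.] [55. 66.] [ 0.045  -0.0834  0.1466]
2.0 [51. 46.] [48. 68.] [ 0.045  -0.0906  0.1421]
2.1 [43. 46.] [42. 70.] [ 0.045  -0.0974  0.1369]
2.2 [35. 48.] [37. 74.] [ 0.045  -0.1036  0.1311]
[124. 201.]
[-1.313e-01 -1.000e-04  1.965e-01]
turn [-1.7998e+02  1.3000e-01  1.0000e-02] shift before-turn axes [-0.0033  0.1763  0.1349] after-turn axes [-0.0035 -0.1763 -0.1349]
turn [ 0.02  0.01 -0.08] shift before-turn axes [-0.0033  0.1763  0.1349] after-turn axes [-0.0035  0.1763  0.1349]
q [ 0.087  0.378  0.229  2.104 -0.135  0.671 -1.416] pos [ 0.419  -0.1395  0.1965] F [-0.16  0.21  0.28] g 0.03074921712076326 t 14.725
```

>>> arm_command(plan=[[0,0,0,0,0,0.045,0],[0,0,0,0,0.02,0.045,0],[0,0,0,0,0.045,0.045,0],[0,0,0,0,0.045,0,0],[0,0,0,0,0.045,0,0],[0,0,0,0,0.0213,0,0],[0,0,0,0,0,0,0],[0,0,0,0.03,0,0,0],[0,0,0,0.022,0,0,0],[0,0,0,0,0,0,0],[0,0,0,0,0,0,0]])

```text
t: 16.1
eef_pos: [0.554, -0.3134, 0.1451]
eef_rot: [1.068, 1.57, -0.756]
ft_force: [-0.5, 0.3, 0.1]
grip_width: 0.0006
```

Run:
```python
from st import *
o=arm.get_obs();print(cr(o['eef_pos']),o['ft_force'].round(2) if hasattr(o['ft_force'],'round') else o['ft_force'],o['grip_width'])
rel(P+.045*ex-.135*n+.144*k,a)
```

```text
[ 0.0428 -0.1347  0.1451] [-0.46  0.29  0.1 ] 0.0005552642772234526
turn [ 1.7998e+02 -7.0000e-02 -4.0000e-02] shift before-turn axes [0.0011 0.0022 0.0003] after-turn axes [ 0.0011 -0.0022 -0.0003]
turn [-0.02  0.02 -0.04] shift before-turn axes [0.0011 0.0022 0.0003] after-turn axes [0.0011 0.0022 0.0003]
q [ 0.345  0.7    0.211  1.635 -0.184  0.825 -1.191] pos [ 0.554  -0.3134  0.1451] F [-0.46  0.29  0.1 ] g 0.0005552642772234526 t 16.1
```

>>> arm_command(plan=[[0,0,0,0,0.0022,0,0],[0,0,0,0,0,-0.015,0],[0,0,0,0,0,-0.01,0],[0,0,0,0,0,-0.008,0],[0,0,0,0,0,-0.008,0],[0,0,0,0,0,-0.008,0],[0,0,0,0,0,-0.008,0],[0,0,0,0,0,0,0]])

```text
t: 17.1
eef_pos: [0.5708, -0.2652, 0.1473]
eef_rot: [0.627, 1.559, -1.199]
ft_force: [-3.1, -10.9, 8.2]
grip_width: 0.0003
```

>>> arm_command(plan=[[0,0,0,0,0,-0.008,0],[0,0,0,0,0,-0.008,0],[0,0,0,0,0,-0.008,0],[0,0,0,0,0,-0.008,0],[0,0,0,0,0,-0.008,0],[0,0,0,0,0,0,0]])

```text
t: 17.85
eef_pos: [0.5814, -0.2228, 0.1455]
eef_rot: [0.75, 1.564, -1.074]
ft_force: [-0.0, -6.4, 2.3]
grip_width: 0.0004
```

Run:
```python
from st import *
o=arm.get_obs();print(cr(o['eef_pos']),o['ft_force'])
```

```text
[ 0.0467 -0.0402  0.1455] [-0.0266782  -6.35931277  2.27179937]
```

>>> arm_command(plan=[[0,0,0,0,0,-0.008,0],[0,0,0,0,0,-0.008,0],[0,0,0,-0.004,0,-0.006,0],[0,0,0,0,0,0,0],[0,0,0,0,0,0.02,0],[0,0,0,-0.045,0,0,0],[0,0,0,-0.005,0,0,0],[0,0,0,0,0,0,0]])

```text
t: 18.85
eef_pos: [0.5811, -0.2172, 0.1986]
eef_rot: [2.339, 1.57, 0.516]
ft_force: [-0.6, -0.1, 0.1]
grip_width: 0.0008
```

Run:
```python
from st import *
import cv2
o=arm.get_obs();print(cr(o['eef_pos']),o['ft_force'])
s=cap('scene','s7')['pixels'][:,:,::-1]
cv2.imwrite('pics/c8.png',cv2.resize(s[170:290,185:305],None,fx=5,fy=5,interpolation=cv2.INTER_CUBIC))
hsv=cv2.cvtColor(s[170:290,185:305],cv2.COLOR_BGR2HSV)
m=((hsv[...,0]<5)|(hsv[...,0]>174))&(hsv[...,1]>150)&(hsv[...,2]>90)
nn,l,st_,ce=cv2.connectedComponentsWithStats(m.astype(np.uint8))
print([(st_[i].tolist(),(ce[i]+[185,170]).round(1).tolist()) for i in range(1,nn)])
c=load('s7')
for th in np.arange(.7,1.4,.1): print(th.round(1),'knob',proj(c,pt(th,.084,.011)).round(1),'cr',cr(pt(th,.084,.015)))
```

```text
[ 0.0451 -0.0348  0.1986] [-0.58526444 -0.08905343  0.05814067]
[([87, 18, 4, 5, 16], [273.4, 189.6]), ([35, 43, 8, 8, 38], [223.3, 215.8])]
0.7 knob [228.9 224.1] cr [0.045  0.0126 0.1376]
0.8 knob [226.5 220.9] cr [0.045  0.0058 0.1427]
0.9 knob [224.  217.8] cr [ 0.045  -0.0015  0.1471]
1.0 knob [221.5 214.9] cr [ 0.045  -0.0092  0.1508]
1.1 knob [218.8 212.2] cr [ 0.045  -0.0173  0.1537]
1.2 knob [216.2 209.7] cr [ 0.045  -0.0255  0.1557]
1.3 knob [213.5 207.6] cr [ 0.045 -0.034  0.157]
```

The knob's centroid at (223.3,215.8) gives a strap angle of about 0.95 rad. I now move over the knob and push down along its arc.

>>> arm_command(plan=[[0,0,0,0,0,-0.0376,0],[0,0,0,0.0286,0,0,0],[0,0,0,0,0,0,0],[0,0,0,0.005,0,-0.005,0],[0,0,0,0.0053,0,-0.005,0],[0,0,0,0.0045,0,-0.0045,0],[0,0,0,0.0045,0,-0.0045,0],[0,0,0,0.005,0,-0.0037,0],[0,0,0,0.005,0,-0.0037,0],[0,0,0,0.0037,0,-0.002,0],[0,0,0,0.0037,0,-0.002,0]])

```text
t: 20.27
eef_pos: [0.6005, -0.1434, 0.1343]
eef_rot: [3.072, 1.56, 1.253]
ft_force: [0.1, 13.8, 16.0]
grip_width: 0.0004
```

Run:
```python
from st import *
o=arm.get_obs();print(cr(o['eef_pos']),o['ft_force'])
rel(P+.045*ex+.0334*n+.1333*k,a)
```

```text
[0.0454 0.0415 0.1343] [ 0.07209331 13.79952448 15.99433695]
turn [-1.7974e+02  6.0000e-02 -9.6000e-01] shift before-turn axes [ 0.001  -0.0004  0.0081] after-turn axes [ 0.001   0.0004 -0.0081]
turn [ 0.26 -0.61 -0.04] shift before-turn axes [ 0.001  -0.0004  0.0081] after-turn axes [ 0.001  -0.0004  0.0081]
q [ 0.065  0.69   0.213  1.699 -0.21   0.774 -1.437] pos [ 0.6005 -0.1434  0.1343] F [ 0.07 13.8  15.99] g 0.0003937783920389343 t 20.275
```

>>> arm_command(plan=[[0,0,0,-0.02,0,0,0],[0,0,0,-0.03,0,0,0],[0,0,0,0,0,0,0],[0,0,0,0,0,0,0]])

```text
t: 20.78
eef_pos: [0.597, -0.1513, 0.1815]
eef_rot: [-1.635, 1.568, 2.825]
ft_force: [-0.8, 0.4, -0.7]
grip_width: 0.0001
```

Run:
```python
from st import *
import cv2
o=arm.get_obs();print(cr(o['eef_pos']),o['ft_force'])
s=cap('scene','s8')['pixels'][:,:,::-1]
cv2.imwrite('pics/c9.png',cv2.resize(s[170:290,185:305],None,fx=5,fy=5,interpolation=cv2.INTER_CUBIC))
hsv=cv2.cvtColor(s[170:290,185:305],cv2.COLOR_BGR2HSV)
m=((hsv[...,0]<5)|(hsv[...,0]>174))&(hsv[...,1]>150)&(hsv[...,2]>90)
nn,l,st_,ce=cv2.connectedComponentsWithStats(m.astype(np.uint8))
print([(st_[i].tolist(),(ce[i]+[185,170]).round(1).tolist()) for i in range(1,nn)])
c=load('s8')
for th in np.arange(.1,1.,.1): print(th.round(1),'knob',proj(c,pt(th,.084,.011)).round(1),'cr',cr(pt(th,.084,.015)))
```

```text
[0.0439 0.0329 0.1815] [-0.79110021  0.42264659 -0.6824611 ]
[([87, 18, 4, 4, 15], [273.4, 189.4]), ([47, 61, 8, 8, 48], [235.4, 234.2])]
0.1 knob [239.3 244.5] cr [0.045  0.0401 0.0953]
0.2 knob [238.1 241.2] cr [0.045  0.0373 0.1034]
0.3 knob [236.7 237.8] cr [0.045  0.0338 0.1112]
0.4 knob [235.1 234.3] cr [0.045  0.0295 0.1185]
0.5 knob [233.2 230.9] cr [0.045  0.0245 0.1254]
0.6 knob [231.1 227.4] cr [0.045  0.0189 0.1318]
0.7 knob [228.9 224.1] cr [0.045  0.0126 0.1376]
0.8 knob [226.5 220.9] cr [0.045  0.0058 0.1427]
0.9 knob [224.  217.8] cr [ 0.045  -0.0015  0.1471]
```

View pics/c9.png

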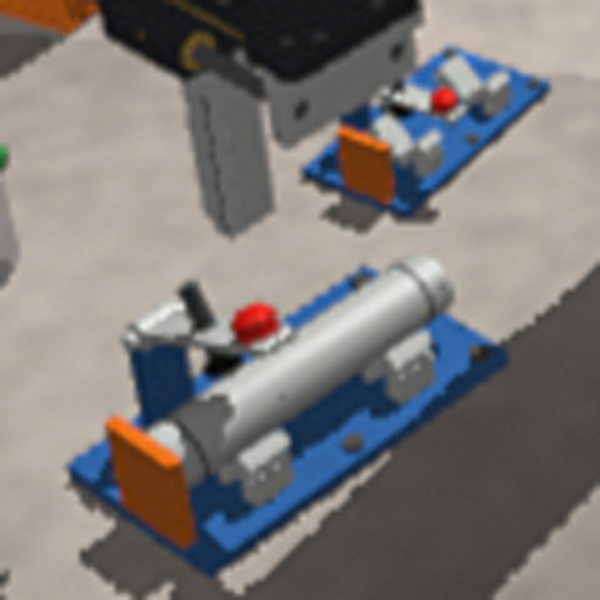

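Red knob at c9 (256,322), strap about 0.40 rad and still clear of the pipe, which is seated. I re-centre the fingertips over the knob and go down in small steps, watching the force.

>>> arm_command(plan=[[0,0,0,0.03,0,0.003,0],[0,0,0,0.014,0,0,0],[0,0,0,0.003,0,0,0],[0,0,0,0.002,0,0,0],[0,0,0,0.002,0,-0.001,0],[0,0,0,0.002,0,-0.001,0],[0,0,0,0.002,0,-0.001,0]])

```text
t: 21.7
eef_pos: [0.5967, -0.1511, 0.129]
eef_rot: [-1.874, 1.568, 2.586]
ft_force: [-5.2, 2.3, 8.6]
grip_width: 0.0005
```

>>> arm_command(plan=[[0,0,0,0.001,0,0,0]])

```text
t: 21.82
eef_pos: [0.5969, -0.1506, 0.128]
eef_rot: [-2.08, 1.568, 2.381]
ft_force: [-4.4, 2.6, 9.3]
grip_width: 0.0008
```

>>> arm_command(plan=[[0,0,0,0.001,0,0,0]])

```text
t: 21.95
eef_pos: [0.597, -0.1502, 0.1271]
eef_rot: [-2.24, 1.568, 2.221]
ft_force: [-4.2, 2.4, 8.4]
grip_width: 0.0003
```

>>> arm_command(plan=[[0,0,0,0.001,0,-0.0005,0]])

```text
t: 22.08
eef_pos: [0.5972, -0.1498, 0.1262]
eef_rot: [-2.249, 1.568, 2.211]
ft_force: [-4.0, 2.7, 8.8]
grip_width: 0.0006
```

>>> arm_command(plan=[[0,0,0,0.001,0,-0.0003,0],[0,0,0,0.001,0,-0.0003,0]])

```text
t: 22.32
eef_pos: [0.5975, -0.1489, 0.1242]
eef_rot: [-2.365, 1.568, 2.095]
ft_force: [-3.4, 3.4, 9.4]
grip_width: 0.0004
```

>>> arm_command(plan=[[0,0,0,0.001,0,-0.0003,0],[0,0,0,0.001,0,-0.0003,0]])

```text
t: 22.58
eef_pos: [0.5977, -0.148, 0.1222]
eef_rot: [-2.441, 1.567, 2.02]
ft_force: [-5.0, 4.2, 9.6]
grip_width: 0.0004
```

>>> arm_command(plan=[[0,0,0,0.001,0,-0.0003,0],[0,0,0,0.001,0,-0.0003,0]])

```text
t: 22.82
eef_pos: [0.5979, -0.1472, 0.1201]
eef_rot: [-2.469, 1.567, 1.992]
ft_force: [-3.8, 4.0, 9.8]
grip_width: 0.0004
```

>>> arm_command(plan=[[0,0,0,0.001,0,-0.0003,0],[0,0,0,0.001,0,-0.0003,0]])

```text
t: 23.08
eef_pos: [0.5981, -0.1464, 0.1181]
eef_rot: [-2.513, 1.567, 1.948]
ft_force: [-3.3, 5.6, 9.2]
grip_width: 0.0004
```

>>> arm_command(plan=[[0,0,0,0.001,0,0,0],[0,0,0,0.001,0,0,0]])

```text
t: 23.32
eef_pos: [0.5985, -0.1462, 0.1162]
eef_rot: [-2.718, 1.567, 1.743]
ft_force: [-2.3, 5.3, 10.1]
grip_width: 0.0004
```

>>> arm_command(plan=[[0,0,0,0.001,0,0,0],[0,0,0,0.001,0,0,0]])

```text
t: 23.58
eef_pos: [0.5989, -0.1459, 0.1143]
eef_rot: [-2.88, 1.567, 1.582]
ft_force: [-3.3, 5.7, 9.6]
grip_width: 0.0007
```

>>> arm_command(plan=[[0,0,0,0.001,0,0,0],[0,0,0,0.001,0,0,0]])

```text
t: 23.82
eef_pos: [0.5991, -0.1457, 0.1124]
eef_rot: [-2.996, 1.567, 1.465]
ft_force: [-2.2, 6.4, 9.3]
grip_width: 0.0006
```

>>> arm_command(plan=[[0,0,0,0.001,0,0,0],[0,0,0,0.001,0,0,0]])

```text
t: 24.08
eef_pos: [0.5994, -0.1455, 0.1104]
eef_rot: [-3.091, 1.566, 1.371]
ft_force: [-1.1, 7.4, 9.2]
grip_width: -0.0
```

>>> arm_command(plan=[[0,0,0,0.001,0,0,0],[0,0,0,0.001,0,0,0]])

```text
t: 24.32
eef_pos: [0.5996, -0.1453, 0.1085]
eef_rot: [3.116, 1.566, 1.295]
ft_force: [-2.6, 6.3, 10.4]
grip_width: 0.0003
```

>>> arm_command(plan=[[0,0,0,0.001,0,0,0]])

```text
t: 24.45
eef_pos: [0.5997, -0.1451, 0.1076]
eef_rot: [3.123, 1.566, 1.302]
ft_force: [-1.2, 6.4, 10.6]
grip_width: 0.0001
```

>>> arm_command(plan=[[0,0,0,0.001,0,0,0]])

```text
t: 24.58
eef_pos: [0.5998, -0.1448, 0.1067]
eef_rot: [3.104, 1.565, 1.283]
ft_force: [-1.3, 7.2, 11.6]
grip_width: 0.0007
```

>>> arm_command(plan=[[0,0,0,0.001,0,0,0]])

```text
t: 24.7
eef_pos: [0.5998, -0.1447, 0.1058]
eef_rot: [3.108, 1.565, 1.287]
ft_force: [-2.9, 6.3, 12.7]
grip_width: 0.0003
```

>>> arm_command(plan=[[0,0,0,0.0008,0,0,0]])

```text
t: 24.82
eef_pos: [0.5999, -0.1445, 0.1051]
eef_rot: [3.101, 1.565, 1.28]
ft_force: [-2.0, 8.1, 12.9]
grip_width: 0.0006
```

>>> arm_command(plan=[[0,0,0,-0.003,0,0,0],[0,0,0,-0.01,0,0,0],[0,0,0,-0.03,0,0,0],[0,0,0,-0.05,0,0,0],[0,0,0,-0.03,-0.03,0,0],[0,0,0,0,-0.05,0,0],[0,0,0,0,-0.05,0,0],[0,0,0,0,0,0,0],[0,0,0,0,0,0,0]])

```text
t: 25.95
eef_pos: [0.4741, -0.1171, 0.227]
eef_rot: [1.531, 1.568, -0.293]
ft_force: [0.3, -0.2, 0.1]
grip_width: 0.0001
```

Run:
```python
from st import *
import cv2
o=arm.get_obs();print(cr(o['eef_pos']),o['ft_force'])
for f in('s9','s10'):
    s=cap('scene',f)['pixels'][:,:,::-1]
    hsv=cv2.cvtColor(s[170:290,185:305],cv2.COLOR_BGR2HSV)
    m=((hsv[...,0]<5)|(hsv[...,0]>174))&(hsv[...,1]>150)&(hsv[...,2]>90)
    nn,l,st_,ce=cv2.connectedComponentsWithStats(m.astype(np.uint8))
    print([(st_[i].tolist(),(ce[i]+[185,170]).round(1).tolist()) for i in range(1,nn)])
# did the pipe move? compare with s6 (strap open) at the clear part of pipe/stop
cv2.imwrite('pics/c10.png',np.hstack([cv2.resize(cv2.imread('pics/%s.png'%f)[180:290,185:305],(400,367),interpolation=2) for f in('s8','s10')]))
c=load('s10')
for th in (-.05,0,.05,.1,.15): print(th,proj(c,pt(th,.084,.011)).round(1))
```

```text
[-0.0835  0.0353  0.227 ] [ 0.32166032 -0.19246239  0.12859702]
[([87, 18, 4, 5, 16], [273.4, 189.6]), ([51, 74, 9, 8, 57], [240.2, 247.4])]
[([87, 18, 4, 4, 15], [273.4, 189.4]), ([51, 74, 9, 8, 57], [240.2, 247.4])]
-0.05 [240.6 249.2]
0 [240.2 247.7]
0.05 [239.8 246.1]
0.1 [239.3 244.5]
0.15 [238.8 242.8]
```

The twelve-picture limit is reached, so I'll compare the pipe's visible end before and after clamping numerically, then hand in.

Run:
```python
from st import *
a8=cv2.imread('pics/s8.png',0).astype(np.float32)
for f in('s9','s10'):
    b=cv2.imread('pics/%s.png'%f,0).astype(np.float32)
    for nm,(y0,y1,x0,x1) in(('pipe end',(216,240,256,282)),('stop ref',(250,282,203,228))):
        W_=np.eye(2,3,dtype=np.float32)
        cc,W_=cv2.findTransformECC(a8[y0:y1,x0:x1],b[y0:y1,x0:x1],W_,cv2.MOTION_TRANSLATION,(3,50,1e-4),None,1)
        print(f,nm,round(cc,3),W_[:,2].round(2))
o=arm.get_obs();print(o['t'],o['ft_force'])
```

```text
s9 pipe end 0.999 [-0.02 -0.  ]
s9 stop ref 0.739 [ 0.77 -0.99]
s10 pipe end 0.999 [-0.01 -0.  ]
s10 stop ref 0.741 [ 0.83 -1.02]
26.05 [-0.61293761 -0.67273125  0.08426649]
```

```bash
python3 -c "
from cell import arm
print(arm.hand_in())"
```

```text
the job is handed in; nothing more can be done
None
```

The pipe is seated in the middle-sized blue cradle with its end against the orange stop, and the strap is clamped on it. I have handed the job in at about 26 s of robot time.

- **Pipe:** I lowered it into the V-blocks while cancelling sideways force. I then slid it with a light grip until the push rose to about 7 N with no further motion, and let go.
- **Strap:** I swung it over by the knob and pressed down in 1–2 mm steps. The force kink put first foot contact about 4.4 mm of knob travel before the end. That gives about 8.2 N on the foot from the hinge torque and about 8.8 N from the travel; I could not measure the foot force directly after letting go.
- **Last checks:**
  - The arm was clear and its force reading was near zero.
  - The knob did not move between two pictures.
  - The pipe's free end moved 0.02 px or less during the final pressing, compared with a picture taken at about 0.4 rad.
- **Checks that failed or disagreed:**
  - The strap angle reads about 0.01 rad in the picture and about 0.05 rad from the arm pose.
  - The image comparison on the stop was unusable, probably because of changing shadows.
  - The picture limit blocked a final visual look at the clamped strap.
  - The cradle's camera fit was about 2 mm off sideways; I corrected that by contact.
  - On the first downward push, the fingers slid about 8 mm outward over the knob. I re-centred and carried on.
- **Bystanders:** I felt no unexpected contact, but did not measure their positions at the end.

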